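# Swap the open fastener tray

### The arm

A 7-joint arm with a two-finger parallel gripper is mounted at the origin on the work surface. World frame = base frame: x ahead of the robot, y to its left, z up, the work surface at z = 0. Lengths are in m, angles in rad, forces in N, time in s.
With the tool pointing down it reaches from about 0.35 to 0.9 m from the base axis. Payload 8.1 kg.
Tool frame: the origin (TCP) lies on the centre line of the jaws, within the pads' length; the fingertips stand 19 mm ahead of it and the grasp point (between the pads) is the TCP; z points along the fingers, y is the direction in which the jaws open and shut (so a half turn about z gives the same grasp; the last joint's range is limited). The gripper opens to 92 mm and grips with 3 to 60 N. Pads are 19 mm wide; open, the fingers measure 130 mm over their backs; the gripper's body (75 mm by 190 mm) begins 47 mm behind the grasp point.
Start: joints at [-1.425, 0.434, 0.025, 1.573, -0.012, 1.134, -0.075], TCP at [0.154, 0.606, 0.211] pointing down, gripper open.
Joint ranges: [-2.62, 2.62], [-0.44, 2.09], [-1.27, 1.32], [0.08, 2.57], [-1.32, 4.46], [0.12, 2], [-2.74, 2.74]. Speed limits (rad/s): [2.22, 2.22, 3.01, 3.01, 3.14, 3.14, 3.14].

### API

Orientations are given as a rotation vector (axis times angle).
In Python, from cell import monitor, imaging, workorder, outline_of gives the robot as it stands.
- The arm moves only by the tool move_arm, never from a script. Its argument "series" is a list of rows, each a list of 6 numbers: the shift along the world's x, y, z in cm, then the turn, a rotation vector about the world's x, y, z in degrees. A call has 1 to 8 rows; each row shifts and turns the commanded pose from where the row before left it; what a row does not reach is not made up. A row lasts 1/10 s, in which the tool goes at most 50 mm and 8.59 degrees, less where a joint would pass 70% of its speed; a pose out of reach is approached as far as the arm can. A call with a gripper value outside its range is refused whole. "grip" is the opening, from 0 (shut) to 1 (fully open), set as the call begins (left out, the last holds). The fingers move at their own pace and stop on an object; "force" is the grip in N (left out, the last holds). Time passes only in rows, so rows that do not move let the fingers close. It gives the time, the measured TCP pose, the force and the opening at its end, in the units of the state.
- monitor.observe(): the state, without advancing time (a new reading comes with each control period).
- imaging.get_image(name): name is "scene" or "side" or "wrist"; returns a dict with "color" (400x640x3 uint8, red, green, blue), "fx", "fy", "cx", "cy" (pixels), "rvec" (rotation vector, rad) and "tvec" (3), from world to camera coordinates, as OpenCV has them; the wrist camera has in their place "mount" (4x4, takes a point from camera to tool coordinates, whose origin is the TCP and whose axes are the flange's). Camera axes: x right, y down, z forward; pixel columns grow to the right and rows downward; lengths in m; the calibration is good to about 2 mm. A picture is of the moment at which its call begins: read the wrist's pose just before it. There is no depth.
- workorder.sign_off(): hands the job in, once; it reports no verdict.
Trained networks look in the newest picture that a camera, given by its name, has taken for a name from the list of things; names that differ only in an ending like _2 or _b are one class to them, and where a whole thing is asked for, a point or a joint stands for the part that bears it (a point fixed in the world has none). Each returns a list of dicts, best first, with "p" (0 to 1); they miss things now and then, are a little off and sometimes report something else, mostly with a low value. They report only what shows in the picture. A call takes as long as a camera call.
- outline_of(camera, thing): "mask" (400x640 bool, what is visible of it) and "rect" ([left, top, width, height] in pixels, round what is visible of it).
The state is a dict: "clock": time; "joints": joint angles; "dq": joint speeds; "joint_efforts": joint torques, N m; "position": TCP position; "ee_rot": TCP orientation; "force": force on the tool from outside, world axes, zero at the start; "ft_torque": the same for the moment, N m; "width": opening from 0.0 (shut) to 1.0 (fully open).
Only numpy, scipy, OpenCV 4.12 (cv2) and the standard library are available. Lean on these libraries where they do the work, as an engineer would, in place of code of your own. Each camera call takes 0.05 s, during which the arm holds its last target. There are 200 camera calls.

### The job

One tray of the plywood fastener rack was left open: the one with the wooden dowels. First push the dowel tray fully home with the fingertips, then hook a fingertip behind the lip of the tray of butt hinges and draw it out all the way to its stop. Do not pinch the front of a tray between the fingers, leave the tray of corner brackets as it is and the other things on the bench where they stand, and finish clear of everything.

Things in the scene. Friction and masses are not known exactly. Their poses are not given: they have to be found in the camera images.
- rack: plywood rack on the bench, open on top, 235 mm deep (x), 378 wide (y). Origin at bench height, under the middle bay. +x points to its rear; trays slide out along its -x, towards the robot. Bays at y = -122, 0, +122 mm hold three like grey steel trays, in any order; 42 mm high partitions between. Along the rear, x = 70 to 145 mm, a solid deck 58 mm high carries small things
- dowel_tray (a joint): how far the dowel tray is drawn out, m: 0 is fully home, 0.100 is out against its stop; it grows as the tray slides along the rack's -x axis, towards the robot. Tray 165 x 108 mm; slides against about 3 N and stays where left. This tray holds a row of round wooden rods 93 mm long and 10 mm thick and starts 55 to 98 mm open.
- hinge_tray (a joint): how far the hinge tray is drawn out, m: 0 is fully home, 0.100 is out against its stop; it grows as the tray slides along the rack's -x axis, towards the robot. Tray 165 x 108 mm; slides against about 3 N and stays where left. This tray holds two opened steel butt hinges, flat rectangles 48 x 84 mm with a barrel along the middle and screw holes, and starts within 12 mm of home.
- bracket_tray (a joint): how far the bracket tray is drawn out, m: 0 is fully home, 0.100 is out against its stop; it grows as the tray slides along the rack's -x axis, towards the robot. Tray 165 x 108 mm; slides against about 3 N and stays where left. This tray holds flat L-shaped steel corner brackets with legs 66 mm long and starts within 12 mm of home, to be left so.
- dowel_lip_top (a point): middle of the top edge of the dowel tray's upright lip, on its rear (finger pocket) face, 51 mm above the bench; moves with the tray. The lip is 5 mm thick. The open finger pocket behind it is 48 mm long (rack x), 102 mm wide, its floor 13 mm above the bench, and ends at a cross wall 43 mm above the bench; contents (fixed, no higher than 46 mm) lie behind that
- hinge_lip_top (a point): middle of the top edge of the hinge tray's upright lip, on its rear (finger pocket) face, 51 mm above the bench; moves with the tray. The lip is 5 mm thick. The open finger pocket behind it is 48 mm long (rack x), 102 mm wide, its floor 13 mm above the bench, and ends at a cross wall 43 mm above the bench; contents (fixed, no higher than 46 mm) lie behind that
- bracket_lip_top (a point): middle of the top edge of the bracket tray's upright lip, on its rear (finger pocket) face, 51 mm above the bench; moves with the tray. The lip is 5 mm thick. The open finger pocket behind it is 48 mm long (rack x), 102 mm wide, its floor 13 mm above the bench, and ends at a cross wall 43 mm above the bench; contents (fixed, no higher than 46 mm) lie behind that
- dowel_lip: upright front lip of the dowel tray, 5 mm thick, 108 mm wide; fixed to the tray, and its origin is the tray's, under the middle of the tray, 98 mm behind the lip (towards rack +x)
- dowel_front: sloping front plate of the dowel tray, outside its lip, 108 mm wide: it falls away from the lip's top to the bottom of the tray, about 32 mm outwards; fixed to the tray. Its origin coincides with the tray's: under the middle of the tray, 98 mm behind the lip (towards rack +x)
- hinge_lip: upright front lip of the hinge tray, 5 mm thick, 108 mm wide; fixed to the tray, and its origin is the tray's, under the middle of the tray, 98 mm behind the lip (towards rack +x)
- hinge_front: sloping front plate of the hinge tray, outside its lip, 108 mm wide: it falls away from the lip's top to the bottom of the tray, about 32 mm outwards; fixed to the tray. Its origin coincides with the tray's: under the middle of the tray, 98 mm behind the lip (towards rack +x)
- glue: glue bottle, 48 mm across, 105 mm tall, standing on the rack's rear deck; origin at the centre of its underside; leave alone
- tape: tape measure, 50 x 62 x 36 mm, on the rear deck; origin at the centre of its underside; leave alone
- wedge: small wood chock, 60 x 30 x 19 mm, on the rear deck; origin at the centre of its underside; leave alone
- offcut: dark wood offcut, 160 x 50 x 38 mm, on the bench beside the rack's left (+y) side; origin at the centre of its underside; leave alone
- block: wood block, 100 x 85 x 38 mm, on the bench beside the rack's right side; origin at the centre of its underside; leave alone
- screwdriver: screwdriver lying on the bench on the left, beyond the offcut; leave alone
- mug: white mug, 76 mm across, 90 mm tall, on the bench to the right front of the rack; origin at the centre of its underside; leave alone

How it is judged:
On the way, in this order (a step that is already met when the one before it is completed fails the run):
1. the dowel tray is pushed home while the hinge tray is still in (value of joint dowel_tray below 0.008 m and value of joint hinge_tray below 0.025 m), for 0.2 s.
2. the hinge tray is moving out with the fingers on its lip (value of joint hinge_tray above 0.03 m and contact force between the fingers and hinge_lip above 0.3 N), for 0.05 s.
3. the hinge tray is out at its stop (value of joint hinge_tray above 0.092 m), for 0.2 s.
At the end, for the whole second after the job is handed in: The dowel tray is within 8 mm of home, the hinge tray at rest at least 92 mm out (stop at 100 mm), the bracket tray within 10 mm of where it started, and every other thing within 25 mm of where it stood (value of joint dowel_tray below 0.008 m and value of joint hinge_tray above 0.092 m and distance of bracket_lip_top from where it was at the start of the episode below 0.01 m and velocity of joint hinge_tray between -0.01 and 0.01 m/s and not (distance of any of glue, tape, offcut, block, screwdriver, mug, wedge from where it was at the start of the episode above 0.025 m)); the robot touches nothing.
It fails at once if a tray's front is pinched: the fingers press its lip and its sloping front plate at once ((contact force between the fingers and dowel_lip above 1.5 N and contact force between the fingers and dowel_front above 1.5 N) or (contact force between the fingers and hinge_lip above 1.5 N and contact force between the fingers and hinge_front above 1.5 N)).
It fails at once if the bracket tray is moved by more than 10 mm (distance of bracket_lip_top from where it was at the start of the episode above 0.01 m).
It fails at once if another thing on the bench is lifted, carried or knocked more than 25 mm (distance of any of glue, tape, offcut, block, screwdriver, mug, wedge from where it was at the start of the episode above 0.025 m).
It also fails if it takes over 48 s, if anything falls off the work surface, if the arm or the gripper's body presses on something with over 40 N, if the wrist force passes 120 N, or if a joint passes its speed limit or range.

## Working session

There is one attempt and no reset: what is moved stays moved. The work goes in short steps, Python scripts to look and compute and a tool call to move; the robot and the scene stay as the last step left them, time stands still between calls to the robot, and variables do not carry over. Pictures are saved under pics/ and viewed, about 8 in all and at most 12, crops included, and the job is handed in when it is done.

Besides the shell and the picture viewer there is one more tool, called as name([rows], argument=value, ...), one row to a line, values as JSON. move_arm: Moves the arm, as the interface text tells. Its arguments: {"type":"object","properties":{"series":{"type":"array"},"grip":{"type":"number"},"force":{"type":"number"}},"required":["series"]}

```bash
mkdir -p pics
cat > h.py <<'E'
import numpy as np, cv2
from cell import monitor, imaging, workorder, outline_of
def cam(n):
    s=monitor.observe(); d=imaging.get_image(n)
    K=np.array([[d['fx'],0,d['cx']],[0,d['fy'],d['cy']],[0,0,1.]])
    if 'rvec' in d:
        R=cv2.Rodrigues(np.array(d['rvec'],float))[0]; t=np.array(d['tvec'],float).ravel()
    else:
        T=np.eye(4); T[:3,:3]=cv2.Rodrigues(np.array(s['ee_rot'],float))[0]; T[:3,3]=s['position']
        M=np.linalg.inv(T@np.array(d['mount'])); R,t=M[:3,:3],M[:3,3]
    return d['color'],K,R,t
def ray(c,uv):
    _,K,R,t=c; r=R.T@np.linalg.inv(K)@np.array([uv[0],uv[1],1.]); return -R.T@t, r
def atz(c,uv,z):
    o,r=ray(c,uv); return o+r*(z-o[2])/r[2]
def proj(c,P):
    _,K,R,t=c; q=K@(R@np.array(P,float)+t); return q[:2]/q[2]
def tri(c1,u1,c2,u2):
    (a,r),(b,s)=ray(c1,u1),ray(c2,u2)
    k=np.linalg.lstsq(np.stack([r,-s],1),b-a,rcond=None)[0]
    p,q=a+k[0]*r,b+k[1]*s; return (p+q)/2,np.linalg.norm(p-q)
def save(c,f): cv2.imwrite('pics/'+f,c[0][:,:,::-1])
E
python3 - <<'E'
from h import *
s=monitor.observe(); print({k:np.round(v,3) for k,v in s.items()})
for n in ['scene','side']:
    c=cam(n); save(c,n+'1.png'); print(n,'cam at',np.round(-c[2].T@c[3],3))
    for th in ['dowel_lip','dowel_front','hinge_lip','hinge_front','bracket_lip_top','dowel_tray','hinge_tray','rack','mug']:
        print(th,[(round(o['p'],2),o['rect']) for o in outline_of(n,th)[:2]])
E
```

```text
{'clock': np.float64(0.0), 'joints': array([-1.425,  0.435,  0.025,  1.574, -0.012,  1.134, -0.075]), 'dq': array([-0.   ,  0.   , -0.   ,  0.002,  0.   , -0.001,  0.   ]), 'joint_efforts': array([-0.0000e+00, -6.6786e+01,  9.8500e-01, -3.1446e+01, -6.1000e-02,
        4.3000e-02,  0.0000e+00]), 'position': array([0.154, 0.605, 0.21 ]), 'ee_rot': array([-3.900e-01, -3.117e+00,  2.000e-03]), 'force': array([ 0.33 , -0.106, -0.095]), 'ft_torque': array([0.003, 0.001, 0.033]), 'width': np.float64(1.003)}
scene cam at [1.581 0.284 0.661]
dowel_lip [(0.62, [262.0, 154.3, 32.2, 16.9])]
dowel_front []
hinge_lip [(0.55, [291.6, 172.2, 37.7, 16.2])]
hinge_front [(0.52, [202.5, 130.5, 37.5, 35.5]), (0.47, [265.7, 171.2, 62.8, 33.8])]
bracket_lip_top [(0.77, [311.7, 183.1, 59.2, 42.7])]
dowel_tray [(0.59, [233.6, 155.7, 65.9, 44.2])]
hinge_tray [(0.94, [266.5, 169.0, 60.3, 35.6])]
rack [(0.96, [193.6, 175.9, 175.4, 65.4])]
mug [(0.7, [202.0, 135.3, 40.3, 31.5]), (0.58, [314.2, 180.4, 57.5, 43.8])]
side cam at [0.375 0.804 0.66 ]
dowel_lip [(0.6, [396.9, 144.9, 32.2, 32.0]), (0.51, [355.9, 200.4, 17.4, 25.5])]
dowel_front [(0.55, [394.7, 188.9, 24.0, 28.2])]
hinge_lip [(0.59, [299.4, 184.9, 80.6, 53.1]), (0.52, [354.8, 198.4, 19.4, 30.2])]
hinge_front [(0.56, [357.2, 205.2, 26.8, 32.6])]
bracket_lip_top [(0.88, [273.6, 208.5, 88.0, 62.0])]
dowel_tray [(0.63, [336.2, 167.1, 77.7, 49.7])]
hinge_tray [(0.8, [301.3, 184.5, 83.0, 53.4])]
rack [(0.74, [240.2, 156.4, 126.3, 111.8])]
mug [(0.78, [396.8, 142.5, 31.8, 35.5])]
```

Run:
```python
import cv2
a=cv2.imread('pics/scene1.png')[110:260,170:400]; b=cv2.imread('pics/side1.png')[120:290,210:450]
cv2.imwrite('pics/cs.png',cv2.resize(a,None,fx=3.4,fy=3.4,interpolation=cv2.INTER_CUBIC))
cv2.imwrite('pics/cd.png',cv2.resize(b,None,fx=3.3,fy=3.3,interpolation=cv2.INTER_CUBIC))
```

```text
(no output)
```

View pics/cs.png

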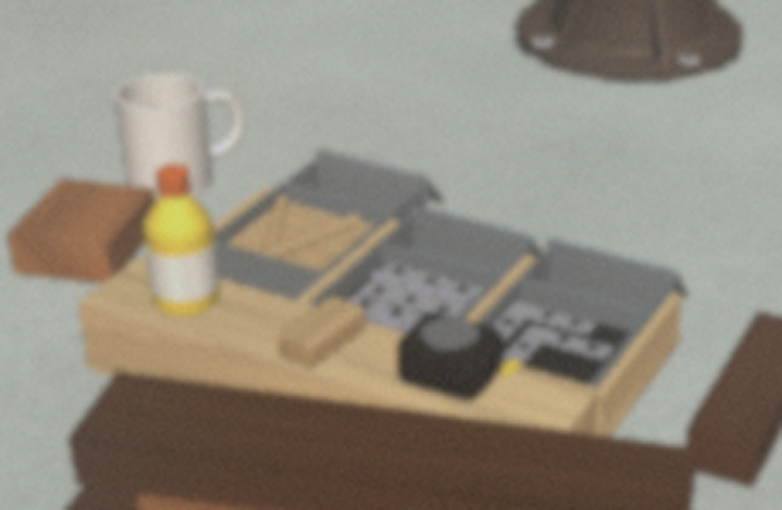

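View pics/cd.png

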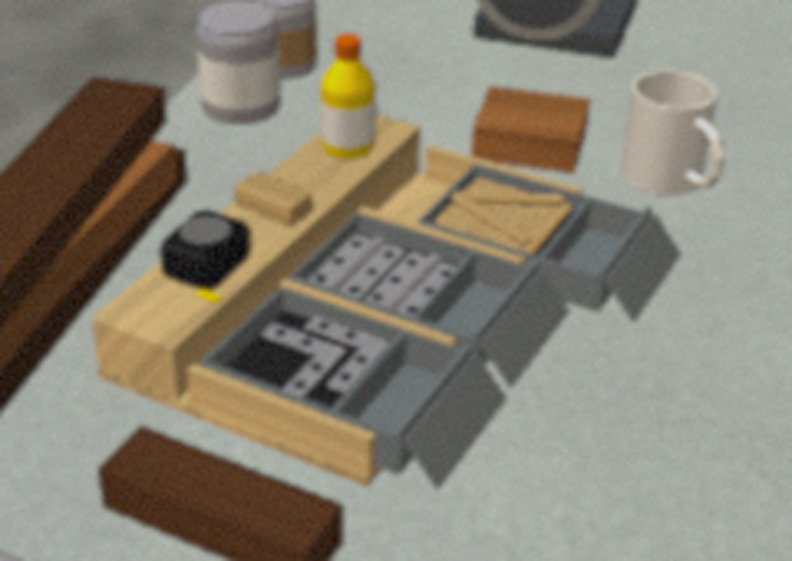

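The scene and side views agree on the order. The dowel tray is open in the right (-y) bay by the mug, hinges are in the middle, and brackets are at +y. Lip tops in the side crop run roughly: dowel (650,210)-(608,278), hinge (535,262)-(483,345), bracket (472,350)-(408,440).

Run:
```python
from h import *
from scipy.optimize import least_squares
a,b=cam('scene'),cam('side')
S=lambda u:(np.array(u)/3.4+[170,110]); D=lambda u:(np.array(u)/3.3+[210,120])
P={'d-':((318,152),(650,210)),'d+':((428,182),(608,278)),'h-':((415,207),(535,262)),'h+':((530,245),(483,345)),'b-':((550,240),(472,350)),'b+':((682,283),(408,440))}
for k,(u,v) in P.items():
    p,e=tri(a,S(u),b,D(v)); print(k,np.round(p,4),round(e,4))
# model: lip rear-top at rack x = L - q ; end points y=bay+-54, z .051
bay={'d':-.122,'h':0,'b':.122}
def pts(x):
    c,s=np.cos(x[2]),np.sin(x[2]); R=np.array([[c,-s],[s,c]])
    o={}
    for i,t in enumerate('dhb'):
        for sg,n in ((-1,'-'),(1,'+')):
            o[t+n]=np.r_[x[:2]+R@[x[3+i],bay[t]+sg*.054],.051]
    return o
def res(x):
    o=pts(x); return np.concatenate([np.r_[proj(a,o[k])-S(P[k][0]),proj(b,o[k])-D(P[k][1])] for k in P]+[[ (x[4]+.10)*1e3]])
r=least_squares(res,[.6,.1,0,-.2,-.1,-.1]); print(np.round(r.x,4),np.round(r.fun,1))
for t in 'dhb': print(t,np.round((pts(r.x)[t+'-']+pts(r.x)[t+'+'])/2,4))
for th in ['mug','block','offcut','glue']:
    for c,n in((a,'scene'),(b,'side')):
        for o in outline_of(n,th)[:1]:
            l,t_,w,h=o['rect']; print(th,n,round(o['p'],2),np.round(atz(c,(l+w/2,t_+h/2),.04),3), np.round(atz(c,(l+w/2,t_+h),.0),3))
```

```text
d- [ 0.452  -0.1834  0.0463] 0.0001
d+ [ 0.4681 -0.0792  0.0418] 0.0019
h- [ 0.5253 -0.072   0.0489] 0.0016
h+ [0.5403 0.0287 0.0377] 0.0007
b- [0.544  0.0462 0.0462] 0.0012
b+ [0.5619 0.1523 0.0395] 0.0075
[ 0.633  -0.0342 -0.1683 -0.1531 -0.1    -0.1008] [ 0.3 -1.3 -0.1 -1.2  0.7 -2.6 -1.  -2.   0.3 -0.8 -0.2 -0.1  2.3 -3.5
 -1.8 -2.8  1.4 -1.  -0.6 -1.   0.9 -4.5 -1.8 -1.4 -0. ]
d [ 0.4616 -0.1288  0.051 ]
h [ 0.5345 -0.0174  0.051 ]
b [0.5541 0.103  0.051 ]
mug scene 0.91 [ 0.459 -0.316  0.04 ] [ 0.486 -0.307  0.   ]
mug side 0.84 [ 0.453 -0.316  0.04 ] [ 0.442 -0.285  0.   ]
block scene 0.95 [ 0.644 -0.313  0.04 ] [ 0.651 -0.315  0.   ]
block side 0.8 [ 0.574 -0.297  0.04 ] [ 0.566 -0.278  0.   ]
offcut scene 0.58 [0.71  0.234 0.04 ] [0.746 0.242 0.   ]
offcut side 0.94 [0.662 0.25  0.04 ] [0.651 0.281 0.   ]
glue scene 0.83 [ 0.619 -0.232  0.04 ] [ 0.667 -0.213  0.   ]
glue side 0.74 [ 0.764 -0.304  0.04 ] [ 0.744 -0.248  0.   ]
```

move_arm([
  [2.7,-4,0.4,0,0,0.6],
  [2.7,-4,0.4,0,0,0.6],
  [2.7,-4,0.4,0,0,0.6],
  [2.7,-4,0.4,0,0,0.6],
  [2.7,-4,0.4,0,0,0.6],
  [2.7,-4,0.4,0,0,0.6],
  [2.7,-4,0.4,0,0,0.6],
  [2.7,-4,0.4,0,0,0.6],
], grip=0, force=30)

```text
clock: 2.3
position: [0.3708, 0.284, 0.2434]
ee_rot: [0.258, 3.13, 0.001]
force: [1.4, -0.0, -0.2]
width: 0.353
```

move_arm([
  [1,-4.5,0.2,0,0,0],
  [1,-4.5,0.2,0,0,0],
  [1,-4.5,0.2,0,0,0],
  [1,-4.5,0.2,0,0,0],
  [1,-4.5,0.2,0,0,0],
  [1,-4.5,0.2,0,0,0],
  [1,-4.5,0.2,0,0,0],
  [0,0,0,0,0,0],
])

```text
clock: 3.1
position: [0.4407, -0.0355, 0.2578]
ee_rot: [0.272, 3.127, -0.002]
force: [0.3, 1.0, -0.8]
width: 0.009
```

Run:
```python
from h import *
w=cam('wrist'); s=monitor.observe(); print({k:np.round(s[k],3) for k in('clock','position','ee_rot','width','force')})
im=w[0][:,:,::-1].copy()
for k,p in dict(d=(.4616,-.1288,.051),h=(.5345,-.0174,.051),b=(.5541,.103,.051)).items():
    q=proj(w,p); print(k,q); cv2.drawMarker(im,tuple(int(v) for v in q),(0,0,255),0,12,1)
cv2.imwrite('pics/w1.png',im)
```

```text
{'clock': np.float64(3.15), 'position': array([ 0.44 , -0.032,  0.257]), 'ee_rot': array([ 0.268,  3.129, -0.   ]), 'width': np.float64(0.003), 'force': array([0.043, 0.202, 0.056])}
d [254.90143367 198.88307555]
h [347.47788713 235.75080062]
b [437.34036621 234.78574464]
```

View pics/w1.png

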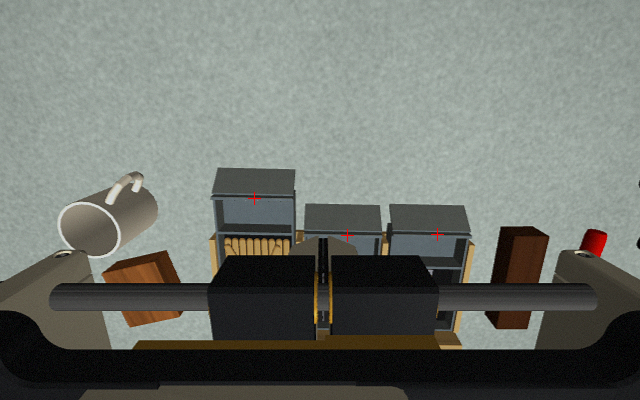

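Wrist view: the dowel lip is at row ~197 (columns 217-294) and the hinge lip at row ~231 (305-381). The predictions (red) fall within about 5 px, and the lip edges are parallel to the tool axis.

move_arm([
  [1.5,-3.3,-2,0,0,0],
  [1.5,-3.3,-2,0,0,0],
  [1.4,-3.3,-2,0,0,0],
  [0,0,-3,0,0,0],
  [0,0,-3,0,0,0],
  [0,0,-2,0,0,0],
  [0,0,0,0,0,0],
  [0,0,0,0,0,0],
])

```text
clock: 3.95
position: [0.4841, -0.1275, 0.1172]
ee_rot: [-0.258, -3.131, -0.0]
force: [0.7, -0.6, 1.2]
width: 0.008
```

Run:
```python
from h import *
w=cam('wrist'); s=monitor.observe(); print({k:np.round(s[k],3) for k in('clock','position','ee_rot','width','force')})
im=w[0][:,:,::-1].copy()
R=cv2.Rodrigues(s['ee_rot'])[0]; print(np.round(R,3))
q=proj(w,(.4616,-.1288,.051)); print(q); cv2.drawMarker(im,tuple(int(v) for v in q),(0,0,255),0,12,1)
cv2.imwrite('pics/w2.png',im)
```

```text
{'clock': np.float64(4.0), 'position': array([ 0.485, -0.128,  0.118]), 'ee_rot': array([0.258, 3.13 , 0.   ]), 'width': np.float64(0.005), 'force': array([0.383, 0.304, 0.035])}
[[-0.987  0.164  0.001]
 [ 0.164  0.987  0.   ]
 [-0.001  0.    -1.   ]]
[315.90278268 182.84644419]
```

View pics/w2.png

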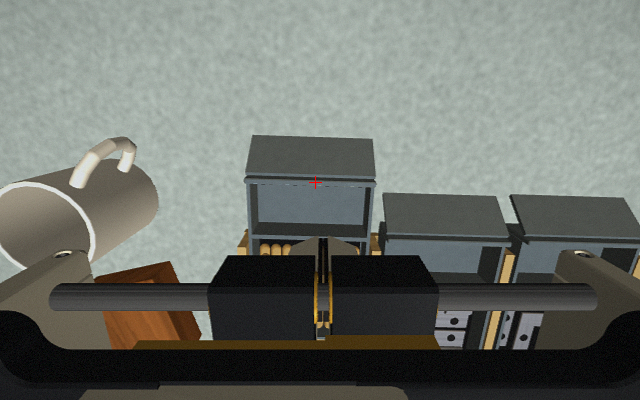

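The lip edge sits at row ~184, against 183 predicted, so the fingertips are over the pocket. Descending.

move_arm([
  [0,0,-2.5,0,0,0],
  [0,0,-2.5,0,0,0],
  [0,0,-1.5,0,0,0],
  [0,0,-1,0,0,0],
  [0,0,0,0,0,0],
])

```text
clock: 4.5
position: [0.4842, -0.128, 0.042]
ee_rot: [0.258, 3.131, 0.0]
force: [0.1, -0.3, -0.8]
width: 0.008
```

move_arm([
  [0.5,-0.08,0,0,0,0],
  [0.5,-0.08,0,0,0,0],
  [0.5,-0.08,0,0,0,0],
  [0.5,-0.08,0,0,0,0],
  [0.5,-0.08,0,0,0,0],
  [0.5,-0.08,0,0,0,0],
])

```text
clock: 5.1
position: [0.5144, -0.1331, 0.042]
ee_rot: [0.259, 3.131, 0.0]
force: [0.1, -0.6, 0.0]
width: 0.004
```

move_arm([
  [0.5,-0.08,0,0,0,0],
  [0.5,-0.08,0,0,0,0],
  [0.5,-0.08,0,0,0,0],
])

```text
clock: 5.4
position: [0.5293, -0.1355, 0.0419]
ee_rot: [-0.259, -3.131, -0.0]
force: [1.3, 0.1, 0.2]
width: 0.007
```

Run:
```python
from h import *
s=monitor.observe(); print({k:np.round(s[k],3) for k in('clock','position','force','ft_torque')})
b=cam('side'); w=cam('wrist')
cv2.imwrite('pics/m1.png',np.vstack([cv2.resize(b[0][120:290,210:450],(720,510),interpolation=cv2.INTER_CUBIC)])[:,:,::-1])
```

```text
{'clock': np.float64(5.4), 'position': array([ 0.529, -0.136,  0.042]), 'force': array([1.265, 0.121, 0.199]), 'ft_torque': array([-0.024,  0.02 , -0.021])}
```

View pics/m1.png

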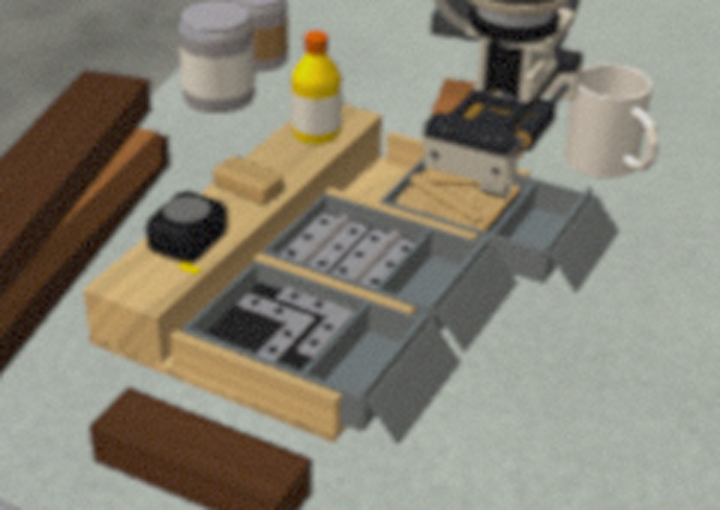

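The side view shows the tray still open (lip at crop (590,190), unchanged) and the gripper over the dowels. The fingers are not in the pocket, so I'm checking the TCP reading against the cameras before moving again.

Run:
```python
from h import *
s=monitor.observe(); T=np.array(s['position']); R=cv2.Rodrigues(s['ee_rot'])[0]
rows=[]
for n,(x0,y0,x1,y1) in dict(scene=(210,90,350,195),side=(310,110,450,215)).items():
    c=cam(n); im=cv2.resize(c[0][y0:y1,x0:x1],None,fx=5.7,fy=5.7,interpolation=cv2.INTER_CUBIC)[:,:,::-1].copy()
    im=cv2.resize(im,(790,592//2*2))if 0 else im
    def m(p,col,k=10):
        q=(proj(c,p)-[x0,y0])*5.7; print(n,np.round(q)); cv2.drawMarker(im,tuple(int(v) for v in q),col,0,k,1)
    m(T,(0,0,255)); m(T+R@[0,0,.019],(0,255,0))
    for y in(-.019,.019): m(T+R@[0,y,-.047],(255,0,0))
    m((.4616,-.1288,.051),(255,0,255)); m(np.array([.4616,-.1288,.043])+.048*np.array([.987,-.164,0]),(255,255,0))
    rows.append(im)
cv2.imwrite('pics/m2.png',cv2.resize(np.hstack(rows),(800,300)) if 0 else cv2.resize(np.vstack(rows),None,fx=.5,fy=.5))
cv2.imwrite('pics/m2s.png',rows[1])
```

```text
scene [340. 459.]
scene [342. 492.]
scene [301. 364.]
scene [371. 380.]
scene [399. 383.]
scene [353. 437.]
side [373. 450.]
side [369. 482.]
side [397. 347.]
side [366. 384.]
side [515. 467.]
side [416. 454.]
```

View pics/m2s.png

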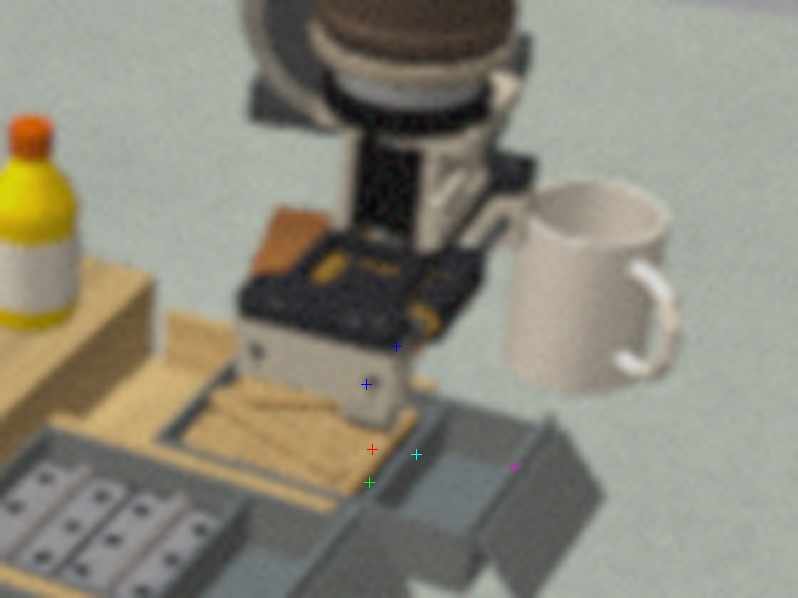

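Run:
```python
from h import *
s=monitor.observe(); T=np.array(s['position']); R=cv2.Rodrigues(s['ee_rot'])[0]
print(T)
c=cam('scene'); x0,y0,x1,y1=190,90,350,195
im=cv2.resize(c[0][y0:y1,x0:x1],None,fx=4.8,fy=4.8,interpolation=cv2.INTER_CUBIC)[:,:,::-1].copy()
def box(c,im,x0,y0,f):
    for z,col in((-.047,(255,0,0)),(.019,(0,255,0))):
        hx,hy=(.0375,.095) if z<0 else (.0095,.019)
        p=[((proj(c,T+R@[a*hx,b*hy,z])-[x0,y0])*f).astype(int) for a,b in((1,1),(1,-1),(-1,-1),(-1,1))]
        cv2.polylines(im,[np.array(p)],True,col,1)
box(c,im,x0,y0,4.8)
b=cam('side'); X0,Y0=310,110
im2=cv2.resize(b[0][Y0:Y0+105,X0:X0+140],None,fx=3,fy=3,interpolation=cv2.INTER_CUBIC)[:,:,::-1].copy(); box(b,im2,X0,Y0,3)
im=cv2.resize(im,None,fx=.5,fy=.5)
w=cam('wrist'); wi=w[0][:,:,::-1].copy(); wi=cv2.resize(wi[120:360,120:520],(780,468))[::]
out=np.zeros((600,800,3),np.uint8); out[:252,:384]=im; out[:252,384:800]=im2[:252,:416]
out[260:600]=cv2.resize(w[0][110:360,60:580][:,:,::-1],(800,340)); cv2.imwrite('pics/m3.png',out)
```

```text
[ 0.52883405 -0.13547411  0.04184453]
```

View pics/m3.png

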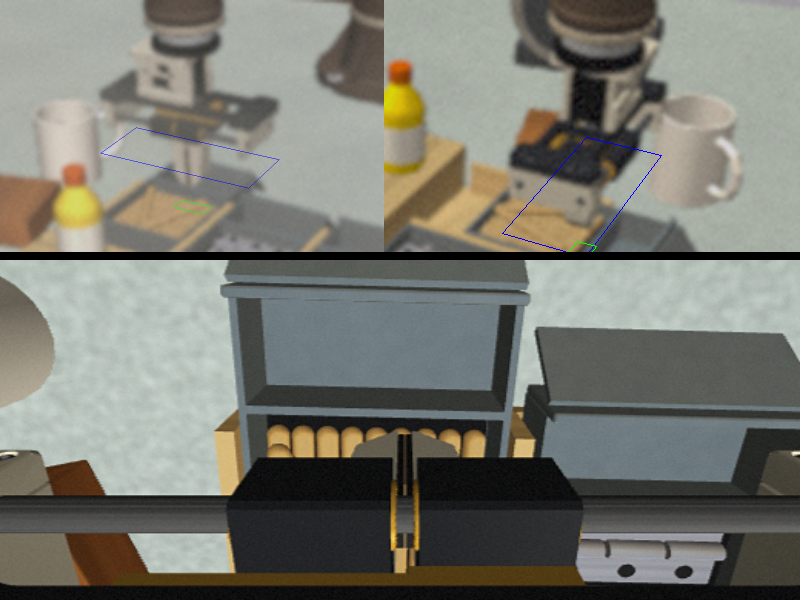

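The static views place the whole gripper about 30-40 mm above the reported pose (outlines: reported body in blue, tips in green). I'm quantifying that from the wrist and static views.

```bash
python3 - <<'E'
from h import *
from scipy.optimize import least_squares
a,b,w=cam('scene'),cam('side'),cam('wrist')
s=monitor.observe(); T=np.array(s['position']); R=cv2.Rodrigues(s['ee_rot'])[0]
for n,u,v,q in(('+x+y',(288.8,154.6),(352,176.7),[-.0375,.095,-.047]),('-x+y',(300.4,148.3),(375.3,184),[.0375,.095,-.047])):
    p,e=tri(a,u,b,v); print(n,np.round(p,3),round(e,3),'pred',np.round(T+R@q,3))
o,r=ray(a,(269.2,167.1)); k=(T[1]-o[1])/r[1]; print('tip ray at y=TCP y',o+k*r,'at x',o+r*(T[0]-o[0])/r[0])
# wrist: lip ends, wall ends px
f=520/800; g=250/340; W=lambda u:np.array([60+u[0]*f,110+(u[1]-260)*g])
ax=np.array([.987,-.164,0]); ay=np.array([.164,.987,0]); L=np.array([.4616,-.1288,.051])
obs=[(W((222,297)),L-.054*ay),(W((528,300)),L+.054*ay),(W((245,411)),L+.048*ax-.051*ay-[0,0,.008]),(W((505,415)),L+.048*ax+.051*ay-[0,0,.008])]
for u,P in obs: print('wrist obs',np.round(u,1),'pred',np.round(proj(w,P),1))
def res(d): return np.concatenate([proj((0,w[1],w[2],w[3]-w[2]@d),P)-u for u,P in obs])
print('tool pos correction from wrist',np.round(least_squares(res,np.zeros(3)).x,4))
E
cat cell* 2>/dev/null | head -5; ls
```

```text
+x+y [ 0.577 -0.06   0.121] 0.01 pred [ 0.581 -0.048  0.089]
-x+y [ 0.516 -0.049  0.115] 0.003 pred [ 0.507 -0.036  0.089]
tip ray at y=TCP y [ 0.53261083 -0.13538617  0.05401602] at x [ 0.52876348 -0.13692429  0.05178881]
wrist obs [204.3 137.2] pred [211.3 135.6]
wrist obs [403.2 139.4] pred [415.1 135.6]
wrist obs [219.2 221. ] pred [229.7 215.2]
wrist obs [388.2 224. ] pred [399.  215.2]
tool pos correction from wrist [-0.0018  0.006  -0.0002]
h.py
pics
```

Fingertips measure z≈0.053 in the scene view, against 0.023 expected, which explains why they passed over the wall without contact. I'll go back over the pocket and descend guarded, feeling for the floor.

move_arm([
  [0,0,0.5,0,0,0],
  [-1.5,0.25,0,0,0,0],
  [-1.5,0.25,0,0,0,0],
  [-1.4,0.25,0,0,0,0],
  [0,0,0,0,0,0],
  [0,0,-1,0,0,0],
  [0,0,-0.5,0,0,0],
  [0,0,0,0,0,0],
])

```text
clock: 6.7
position: [0.485, -0.1279, 0.0309]
ee_rot: [-0.259, -3.13, 0.0]
force: [0.1, 0.2, -0.4]
width: 0.005
```

move_arm([
  [0,0,-0.5,0,0,0],
  [0,0,-0.5,0,0,0],
  [0,0,0,0,0,0],
])

```text
clock: 7.0
position: [0.4846, -0.1279, 0.0212]
ee_rot: [-0.259, -3.13, -0.0]
force: [0.7, -0.2, 0.4]
width: 0.006
```

Run:
```python
from h import *
s=monitor.observe(); print({k:np.round(s[k],3) for k in('clock','position','force')})
a=cam('scene');b=cam('side');w=cam('wrist')
T=np.array(s['position']); R=cv2.Rodrigues(s['ee_rot'])[0]; tip=T+R@[0,0,.019]
ims=[]
for c,x0,y0 in((a,210,100),(b,330,120)):
    im=cv2.resize(c[0][y0:y0+84,x0:x0+112],(448,336),interpolation=cv2.INTER_CUBIC)[:,:,::-1].copy()
    for z,col in((0,(0,255,0)),(.03,(0,0,255))):
        q=(proj(c,tip+[0,0,z])-[x0,y0])*4; cv2.drawMarker(im,tuple(int(v) for v in q),col,0,10,1)
    ims.append(im[:, :400])
out=np.zeros((600,800,3),np.uint8); out[:336]=np.hstack(ims); out[340:600]=cv2.resize(w[0][110:310,60:580][:,:,::-1],(800,260)); cv2.imwrite('pics/m4.png',out)
```

```text
{'clock': np.float64(7.0), 'position': array([ 0.485, -0.128,  0.021]), 'force': array([ 0.698, -0.207,  0.381])}
```

View pics/m4.png

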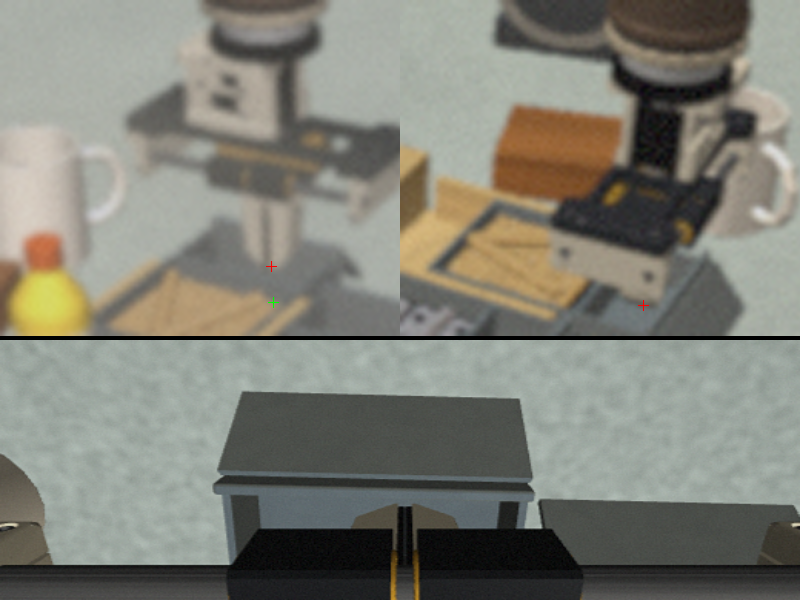

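The reported tip height would be z=0.002, through the tray floor, with no force. That confirms the true tip is about 30 mm higher (~0.033). I'll lower another 10 mm and push.

move_arm([
  [0,0,-0.5,0,0,0],
  [0,0,-0.4,0,0,0],
  [0,0,0,0,0,0],
])

```text
clock: 7.45
position: [0.4845, -0.1278, 0.0124]
ee_rot: [-0.259, -3.13, -0.0]
force: [0.0, -0.1, -0.0]
width: 0.005
```

move_arm([
  [0.5,-0.08,0,0,0,0],
  [0.5,-0.08,0,0,0,0],
  [0.5,-0.08,0,0,0,0],
  [0.5,-0.08,0,0,0,0],
])

```text
clock: 7.85
position: [0.5052, -0.1312, 0.013]
ee_rot: [-0.259, -3.13, -0.0]
force: [-2.7, 0.8, 2.4]
width: 0.006
```

Contact: about 3 N at the wall, matching the sliding force. Continuing the push.

move_arm([
  [0.5,-0.08,0,0,0,0],
  [0.5,-0.08,0,0,0,0],
  [0.5,-0.08,0,0,0,0],
  [0.5,-0.08,0,0,0,0],
  [0.5,-0.08,0,0,0,0],
  [0.5,-0.08,0,0,0,0],
  [0.5,-0.08,0,0,0,0],
  [0.5,-0.08,0,0,0,0],
])

```text
clock: 8.65
position: [0.5453, -0.1376, 0.0129]
ee_rot: [-0.259, -3.131, -0.0]
force: [-3.1, -1.6, -0.6]
width: 0.005
```

move_arm([
  [0.4,-0.07,0,0,0,0],
  [0.4,-0.07,0,0,0,0],
  [0.3,-0.05,0,0,0,0],
])

```text
clock: 8.95
position: [0.5563, -0.1394, 0.0129]
ee_rot: [0.259, 3.131, 0.0]
force: [-3.6, -0.5, -0.3]
width: 0.001
```

move_arm([
  [0.3,-0.05,0,0,0,0],
  [0.3,-0.05,0,0,0,0],
  [0.3,-0.05,0,0,0,0],
])

```text
clock: 9.25
position: [0.5589, -0.1397, 0.012]
ee_rot: [-0.26, -3.12, -0.004]
force: [-27.3, 3.9, 20.6]
width: 0.008
```

move_arm([
  [0.2,-0.03,0,0,0,0],
  [0.2,-0.03,0,0,0,0],
])

```text
clock: 9.45
position: [0.5589, -0.1395, 0.0115]
ee_rot: [-0.26, -3.113, -0.007]
force: [-37.1, 6.8, 23.8]
width: 0.001
```

Force jumped to 37 N at x=0.559, about 60 mm after contact, so the dowel tray is home. I'll back off, rise, go over the hinge pocket and look.

move_arm([
  [-1,0.16,0,0,0,0],
  [-1,0.16,0,0,0,0],
  [-0.5,0.08,0,0,0,0],
  [0,0,3,0,0,0],
  [0,0,3,0,0,0],
  [0,0,3,0,0,0],
  [0,0,0,0,0,0],
])

```text
clock: 10.15
position: [0.5473, -0.1382, 0.107]
ee_rot: [0.258, 3.123, -0.0]
force: [0.8, 0.1, 0.6]
width: 0.005
```

move_arm([
  [0.8,3,0,0,0,0],
  [0.8,4,0,0,0,0],
  [0.3,4,0,0,0,0],
  [0,0,0,0,0,0],
  [0,0,0,0,0,0],
])

```text
clock: 10.65
position: [0.5633, -0.0261, 0.1026]
ee_rot: [0.254, 3.131, 0.0]
force: [0.8, -1.7, 0.3]
width: 0.007
```

Run:
```python
from h import *
s=monitor.observe(); print({k:np.round(s[k],3) for k in('clock','position','ee_rot','force')})
b=cam('side');w=cam('wrist')
out=np.zeros((600,800,3),np.uint8)
wi=w[0][:,:,::-1].copy()
for p in((.5345,-.0174,.051),np.array([.5345,-.0174,.043])+.048*np.array([.987,-.164,0])):
    q=proj(w,p); print(q); cv2.drawMarker(wi,tuple(int(v) for v in q),(0,0,255),0,12,1)
out[:340]=cv2.resize(wi[90:340,30:610],(800,340)); 
out[345:,:450]=cv2.resize(b[0][135:265,270:450],(450,255),interpolation=cv2.INTER_CUBIC)[:,:,::-1]; cv2.imwrite('pics/m5.png',out)
```

```text
{'clock': np.float64(10.65), 'position': array([ 0.563, -0.026,  0.103]), 'ee_rot': array([0.254, 3.131, 0.   ]), 'force': array([ 0.808, -1.671,  0.339])}
[329.29998356 177.41563279]
[328.69741735 231.55649727]
```

View pics/m5.png

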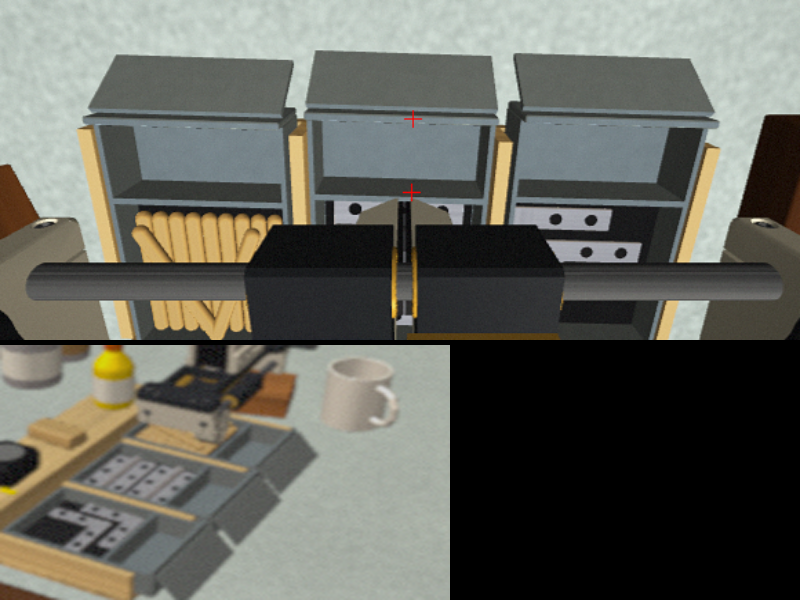

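The dowel tray is now level with its neighbours. The predicted hinge lip and wall points coincide with the picture, so I'm descending into the hinge pocket.

move_arm([
  [-0.4,0,-3,0,0,0],
  [0,0,-3,0,0,0],
  [0,0,-2,0,0,0],
  [0,0,-1,0,0,0],
  [0,0,0,0,0,0],
])

```text
clock: 11.25
position: [0.5582, -0.0288, 0.012]
ee_rot: [-0.262, -3.129, 0.001]
force: [0.6, -0.5, -0.3]
width: 0.005
```

move_arm([
  [-0.5,0.08,0,0,0,0],
  [-0.5,0.08,0,0,0,0],
  [-0.5,0.08,0,0,0,0],
  [-0.5,0.08,0,0,0,0],
  [-0.5,0.08,0,0,0,0],
])

```text
clock: 11.75
position: [0.5346, -0.0234, 0.0137]
ee_rot: [0.259, 3.129, 0.001]
force: [3.6, -1.1, 2.1]
width: 0.003
```

Hooked, about 3.6 N. Drawing the tray out.

move_arm([
  [-0.7,0.115,0,0,0,0],
  [-0.7,0.115,0,0,0,0],
  [-0.7,0.115,0,0,0,0],
  [-0.7,0.115,0,0,0,0],
  [-0.7,0.115,0,0,0,0],
  [-0.7,0.115,0,0,0,0],
  [-0.7,0.115,0,0,0,0],
  [-0.7,0.115,0,0,0,0],
])

```text
clock: 12.55
position: [0.4773, -0.0142, 0.0129]
ee_rot: [-0.259, -3.131, 0.0]
force: [3.7, 1.5, -0.7]
width: 0.004
```

move_arm([
  [-0.5,0.08,0,0,0,0],
  [-0.5,0.08,0,0,0,0],
  [-0.5,0.08,0,0,0,0],
  [-0.4,0.07,0,0,0,0],
])

```text
clock: 12.95
position: [0.4585, -0.0112, 0.0129]
ee_rot: [-0.259, -3.131, -0.0]
force: [3.1, 1.6, 0.5]
width: -0.001
```

move_arm([
  [-0.4,0.07,0,0,0,0],
  [-0.3,0.05,0,0,0,0],
  [-0.3,0.05,0,0,0,0],
])

```text
clock: 13.25
position: [0.4565, -0.0109, 0.0142]
ee_rot: [0.26, 3.117, -0.002]
force: [27.1, -4.4, -18.3]
width: 0.003
```

Stop reached (27 N). I'll hold briefly, back off within the pocket, rise and check.

move_arm([
  [0,0,0,0,0,0],
  [0,0,0,0,0,0],
  [0,0,0,0,0,0],
  [0.8,-0.13,0,0,0,0],
  [0.8,-0.13,0,0,0,0],
  [0.6,-0.1,0,0,0,0],
  [0,0,0,0,0,0],
])

```text
clock: 13.95
position: [0.4711, -0.0134, 0.0127]
ee_rot: [-0.259, -3.13, 0.0]
force: [-0.5, -0.1, 0.1]
width: 0.002
```

move_arm([
  [0,0,2,0,0,0],
  [0,0,3,0,0,0],
  [0,0,4,0,0,0],
  [0,0,4,0,0,0],
  [0,0,4,0,0,0],
  [0,0,3,0,0,0],
  [-2,0,3,0,0,0],
  [0,0,0,0,0,0],
])

```text
clock: 14.75
position: [0.4504, -0.0135, 0.2457]
ee_rot: [0.26, 3.128, 0.004]
force: [0.3, -0.2, 0.3]
width: 0.006
```

Run:
```python
from h import *
s=monitor.observe(); print({k:np.round(s[k],3) for k in('clock','position','force')})
b=cam('side');w=cam('wrist')
out=np.zeros((600,800,3),np.uint8)
out[:340]=cv2.resize(w[0][90:340,30:610][:,:,::-1],(800,340)); 
out[345:,:450]=cv2.resize(b[0][135:265,240:430],(450,255),interpolation=cv2.INTER_CUBIC)[:,:,::-1]; cv2.imwrite('pics/m6.png',out)
```

```text
{'clock': np.float64(14.75), 'position': array([ 0.45 , -0.014,  0.246]), 'force': array([ 0.303, -0.229,  0.273])}
```

View pics/m6.png

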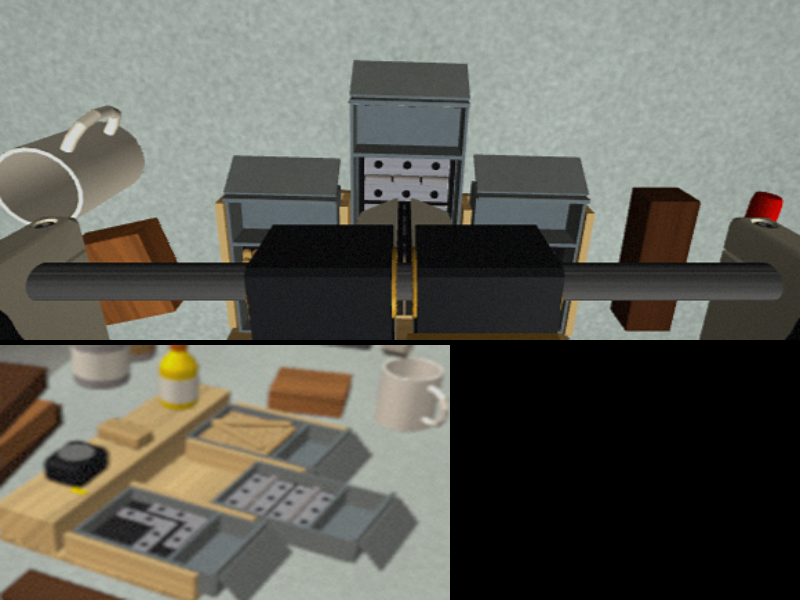

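The picture shows the dowel tray level with the brackets, the hinge tray out, and everything else in place. One numeric check of the opening before handing in.

Run:
```python
from h import *
w=cam('wrist'); W=lambda u:(30+u[0]*.725,90+u[1]*.7353)
ax=np.array([.987,-.164,0]); ay=np.array([.164,.987,0])
for z in (.051,.021):
  P={k:atz(w,W(u),z) for k,u in dict(h1=(351,101),h2=(469,98),d1=(227,196),d2=(340,196),b1=(474,196),b2=(588,195)).items()}
  print(z,{k:(round(p@ax,4),round(p@ay,4)) for k,p in P.items()})
s=cam('side'); S=lambda u:(240+u[0]*190/450,135+(u[1]-345)*130/255)
P={k:atz(s,S(u),.051) for k,u in dict(h1=(393,494),h2=(355,556),d1=(345,430),b2=(205,592),b1=(262,525),d2=(318,470)).items()}
print({k:(round(p@ax,4),round(p@ay,4)) for k,p in P.items()})
```

```text
0.051 {'h1': (np.float64(0.4341), np.float64(0.0157)), 'h2': (np.float64(0.4314), np.float64(0.1193)), 'd1': (np.float64(0.5263), np.float64(-0.1049)), 'd2': (np.float64(0.5264), np.float64(0.0018)), 'b1': (np.float64(0.5264), np.float64(0.1285)), 'b2': (np.float64(0.5254), np.float64(0.2363))}
0.021 {'h1': (np.float64(0.44), np.float64(0.0119)), 'h2': (np.float64(0.4371), np.float64(0.124)), 'd1': (np.float64(0.5398), np.float64(-0.1186)), 'd2': (np.float64(0.5398), np.float64(-0.0031)), 'b1': (np.float64(0.5399), np.float64(0.134)), 'b2': (np.float64(0.5388), np.float64(0.2507))}
{'h1': (np.float64(0.4362), np.float64(0.0231)), 'h2': (np.float64(0.4292), np.float64(0.156)), 'd1': (np.float64(0.5355), np.float64(-0.0974)), 'b2': (np.float64(0.5272), np.float64(0.2774)), 'b1': (np.float64(0.5309), np.float64(0.1465)), 'd2': (np.float64(0.5257), np.float64(0.0111))}
```

```bash
python3 -c "
from h import *
print(workorder.sign_off())"
```

```text
the job is handed in; nothing more can be done
None
```

I pushed the dowel tray home and drew the hinge tray out to its stop, then handed the job in at about 15 s with the gripper clear of everything. The sign-off gives no verdict.

- **Dowel tray:** I pushed on the pocket's cross wall from inside with the closed fingertips. It moved about 60 mm until the force rose from about 3 N to 37 N at the stop. The last picture shows its lip level with the bracket tray's.
- **Hinge tray:** I hooked the lip from inside the pocket and pulled against 3 to 4 N until the force rose to 27 N at the stop. I never touched a front plate.
- **Other things:** in the last wrist and side pictures the bracket tray and the other things in view looked unmoved. I checked this only by eye.

Two checks disagreed:

- **Fingertip height:** the tips stood about 30 mm higher than the reported pose implies. My first push passed over the dowels without moving the tray, and I corrected this after looking again.
- **Hinge opening:** the pictures give 92 to 99 mm relative to the dowel tray, and the finger positions at the two stops give about 93 mm. A stop at 100 mm should give 100 mm, and the limit is 92 mm. I relied on the clear force rise at both stops.

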